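# Hammer back into its cut-out in the shadow tray

## Robot

A 6-joint arm with a two-finger parallel gripper is mounted at the origin on a cart in front of the work surface, level with it; the furniture and walls round the work are solid. World frame = base frame: x ahead of the robot, y to its left, z up, the work surface at z = 0. Lengths are in m, angles in rad, forces in N, time in s.
With the tool pointing down it reaches from about 0.375 to 0.975 m from the base axis. Payload 3.8 kg.
Tool frame: the origin (TCP) lies on the mounting face of the last link; the fingertips stand 173 mm ahead of it and the grasp point (between the pads) lies 155 mm ahead of it; z points along the fingers, y is the direction in which the jaws open and shut (so a half turn about z gives the same grasp; the last joint's range is limited). The gripper opens to 85 mm and grips with 20 to 120 N. Pads are 22 mm wide; open, the fingers measure 114 mm over their backs; the gripper's body (76 mm by 85 mm) begins 54 mm behind the grasp point. The pads swing forward as they close: fully open they stand 13 mm farther back than shut.
Start: joints at [1.135, 0.264, 1.604, -0, 1.274, -0.037], TCP at [0.262, 0.622, 0.405] pointing down, gripper open.
Joint ranges: [-2.63, 2.63], [-0.94, 2.18], [0.31, 2.57], [-1.31, 4.45], [0, 2.66], [-2.55, 2.55]. Speed limits (rad/s): [2.57, 2.57, 3.14, 3.14, 3.14, 3.14].

## Interface

Orientations are given as a rotation vector (axis times angle).
In Python, from workcell import bot, imaging, order gives the robot as it stands. The module is installed in compiled form; this text tells all that it offers.
- The arm moves only by the shell command python3 -m creep 'ROWS' [OPENING] [FORCE]. ROWS is JSON, a list of rows, each an object with "slide": the shift along the tool's x, y, z each as a share of 25 mm, from -1 to 1, a list of three; "angular": the turn, a rotation vector about the tool's x, y, z each as a share of 4 degrees, from -1 to 1, a list of three. A call has 1 to 5 rows; each row shifts and turns the commanded pose from where the row before left it, along the tool's axes as they then stand; what a row does not reach is not made up. A row lasts 1/12 s, in which the tool goes at most 41.7 mm and 7.16 degrees, less where a joint would pass 70% of its speed; a pose out of reach is approached as far as the arm can. A call with a number of a shift or a turn outside -1 to 1 is refused whole. A call with a gripper value outside its range is refused whole. OPENING is the closure, from -1 (fully open) to 1 (shut), set as the call begins (- or left out, the last holds). The fingers move at their own pace and stop on an object; FORCE is the grip in N (left out, the last holds). Time passes only in rows, so rows that do not move let the fingers close. It gives the time, the measured TCP pose, the force and the opening at its end, in the units of the state.
- bot.read_state(): the state, without advancing time (a new reading comes with each control period).
- imaging.read_camera(name): name is "scene" or "top" or "wrist"; returns (picture, depth): 400x640x3 uint8, red, green, blue; 400x640 float32, m along the optical axis (not along the pixel's ray), 0 where there is no reading.
- imaging.camera_model(name): a dict with "fovy" (degrees; the focal length in pixels is half the picture's height over the tangent of half this angle, whatever the lens; pixels are square), "cx", "cy" (the principal point, pixels), "k1" (the pictures are not rectified: a ray, as slopes to the right and down, at radius r is drawn at 1 + k1 r^2 times it, then the intrinsics apply), "camera_from_world" (4x4, takes a point from world to camera coordinates); the wrist camera has in their place "tool_from_camera" (4x4, takes a point from camera to tool coordinates, whose origin is the TCP and whose axes are the flange's). Camera axes: x right, y down, z forward; pixel columns grow to the right and rows downward; lengths in m; the calibration is good to about 2 mm. A picture is of the moment at which its call begins: read the wrist's pose just before it. camera_model takes no time and is no camera call.
- order.finish_job(): hands the job in, once; it reports no verdict.
The state is a dict: "time": time; "q": joint angles; "joint_vel": joint speeds; "joint_torque": joint torques, N m; "tool_pos": TCP position; "tcp_rot": TCP orientation; "wrist_force": force on the tool from outside, world axes, zero at the start; "torque": the same for the moment, N m; "width": opening from 0.0 (shut) to 1.0 (fully open).
Only numpy, scipy, OpenCV 4.12 (cv2) and the standard library are available. Lean on these libraries where they do the work, as an engineer would, in place of code of your own. Each camera call takes 0.05 s, during which the arm holds its last target.

## Task

Pick up the small hammer and lay it in its hammer-shaped cut-out in the foam tool tray, flat on the bottom with the head in the wide end. Lay it in rather than dropping it, and leave the file lying where it is: it is still needed.

Things in the scene. Friction and masses are not known exactly. Their poses are not given: they have to be found in the camera images.
- hammer: Small hammer, 164 mm long, 85 g, lying flat: thin round wooden handle (8.4 mm diameter, axis 6 mm above the underside), steel head (38 mm wide, 12 mm thick, 14 mm high) across one end. Origin: mid-length, at the underside. y runs along the handle: head at y = -75 mm, bare end at y = +82; handle axis at x = +3 mm; z up. Balances near y = -28 mm: grip the handle near y = -21.
- hammer_head (a point): Point in the middle of the hammer's head: x = +3, y = -75, z = +7 mm in the hammer's frame.
- shadow_tray: Tool tray fixed to the table, 158 x 204 mm: grey foam, top 18 mm above the table, with two empty cut-outs 10 mm deep, dark floor. Origin: centre of the underside; y along the tools. T-shaped hammer cut-out at x = -38 mm, head slot at the -y end; straight file cut-out at x = +38. A finger channel of the same depth (y = -43 to +1 mm) runs right across it in x, open at both sides.
- hammer_pocket (a point): Where the hammer's origin belongs, on the cut-out's floor: x = -38, y = 0, z = +8 mm in the tray's frame, axes parallel to the tray's; the hammer's axes must end parallel to these. From here the head slot spans x = -26 to +26, y = -89 to -61 mm, the handle slot x = -8 to +14, up to y = +89 mm: about 7 mm of play all round.
- wood_handled_file: Hand file, 165 mm long, lying on the table: dark red-brown wooden handle 16 mm thick (y = +30 to +82 mm) and a narrow steel blade (to y = -82 mm). Origin: middle of the length, at the underside; y along the file. Not to be moved.

How it is judged:
At the end, for the whole second after the job is handed in: The hammer lies at rest in its cut-out: origin within 15 mm of the pocket point, handle within 10 degrees of the tray's length, head in the wide slot and down on the floor (head's middle less than 12 mm above the cut-out's floor), the hammer flat within 0.06 rad (horizontal distance between hammer and hammer_pocket below 0.015 m and angle between the y axis of hammer and the y axis of shadow_tray, either way round below 0.175 rad and y of hammer_head in the frame of hammer_pocket below -0.055 m and z of hammer_head in the frame of hammer_pocket below 0.012 m and angle between hammer's own z axis and vertical below 0.06 rad and linear speed of hammer below 0.03 m/s); the robot touches nothing.
It fails at once if the hammer is let go in the air (higher than 45 mm) (height (world z) of hammer above 0.045 m and contact force between hammer and the fingers below 0.05 N).
It fails at once if the file is moved by more than 30 mm (distance of wood_handled_file from where it was at the start of the episode above 0.03 m).
It also fails if it takes over 32 s, if anything falls off the work surface, if the arm or the gripper's body presses on something with over 40 N, if the wrist force passes 120 N, or if a joint passes its speed limit or range.

## Working session

There is one attempt and no reset: what is moved stays moved. The work goes in short steps, Python scripts to look and compute and a shell command to move; the robot and the scene stay as the last step left them, time stands still between calls to the robot, and variables do not carry over. Pictures are saved under pics/ and viewed, and the job is handed in when it is done.

```bash
mkdir -p pics; cat > h.py <<'E'
import numpy as np, cv2
from scipy.spatial.transform import Rotation as R
from workcell import bot, imaging, order
def K(m):
    f=200/np.tan(np.radians(m['fovy'])/2)
    return f
def T_wc(name,m,s=None):
    if name=='wrist':
        s=s or bot.read_state(); T=np.eye(4);T[:3,:3]=R.from_rotvec(s['tcp_rot']).as_matrix();T[:3,3]=s['tool_pos']
        return T@np.array(m['tool_from_camera'])
    return np.linalg.inv(np.array(m['camera_from_world']))
def rays(m,uv):
    f=K(m);d=(np.atleast_2d(uv).astype(float)-[m['cx'],m['cy']])/f
    u=d.copy()
    for _ in range(30): u=d/(1+m['k1']*(u**2).sum(1,keepdims=True))
    return np.c_[u,np.ones(len(u))]
def onplane(m,T,uv,z):
    r=rays(m,uv)@T[:3,:3].T; o=T[:3,3]
    return o+r*((z-o[2])/r[:,2:3])
def snap(name,fn):
    s=bot.read_state(); p,d=imaging.read_camera(name); m=imaging.camera_model(name)
    cv2.imwrite('pics/'+fn+'.png',p[:,:,::-1]); np.savez('pics/'+fn+'.npz',p=p,d=d,T=T_wc(name,m,s))
    return p,d,m,T_wc(name,m,s)
E
python3 - <<'E'
from h import *
for n in('top','scene'):
    p,d,m,T=snap(n,n+'1'); print(n,m['fovy'],m['cx'],m['cy'],m['k1'],T.round(3).tolist())
print(bot.read_state())
E
```

```text
top 50.84700444419127 318.9441221510862 203.7450055486349 -0.060923812810368655 [[0.022, -0.997, 0.075, 0.526], [-0.999, -0.021, 0.025, -0.084], [-0.023, -0.075, -0.997, 0.932], [0.0, 0.0, 0.0, 1.0]]
scene 56.0877759820144 316.63916819424287 201.12152220733668 -0.05164786601310828 [[0.577, -0.534, 0.618, 0.043], [-0.817, -0.384, 0.431, -0.441], [0.007, -0.753, -0.658, 0.624], [0.0, 0.0, 0.0, 1.0]]
{'time': 0.1, 'q': array([ 1.13509776e+00,  2.64724864e-01,  1.60524516e+00,  2.57901303e-05,
        1.27368636e+00, -3.69045555e-02]), 'joint_vel': array([ 0.00095662, -0.00291218, -0.00477026,  0.00116793,  0.00274051,
        0.00116664]), 'joint_torque': array([ 9.47500484e-05, -5.16708148e+01, -3.68587911e+01, -1.92689627e-04,
        6.46429180e-03,  1.77270158e-05]), 'tool_pos': array([0.26198071, 0.62175909, 0.40345027]), 'tcp_rot': array([-0.6221923 , -3.0788448 ,  0.00314205]), 'wrist_force': array([-0.05493611, -0.741237  ,  0.13673716]), 'torque': array([-0.01091243,  0.00814638, -0.0007574 ]), 'width': 1.001860538536755}
```

View pics/top1.png

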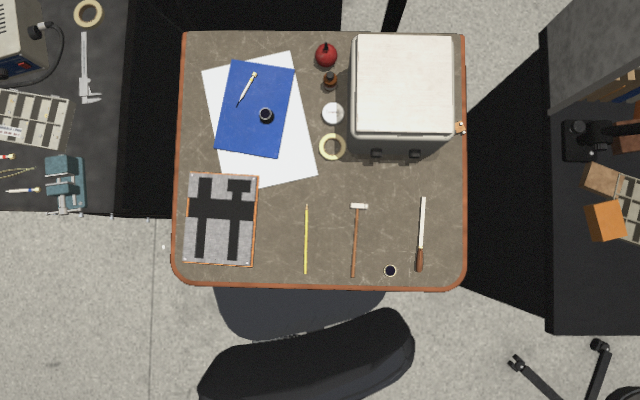

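View pics/scene1.png

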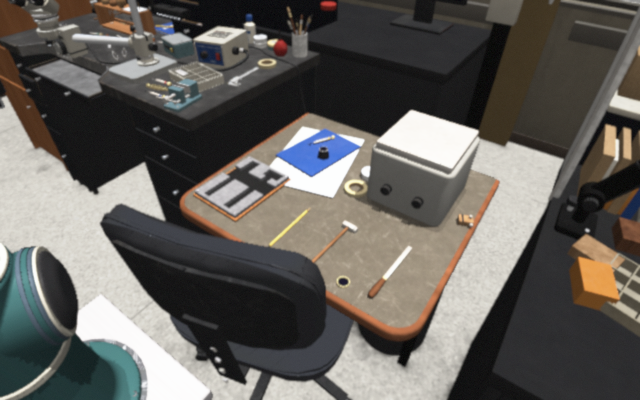

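The top view shows the hammer with its head up (359,206) and its handle end at (353,277). The tray is at (221,219), with the T-slot on its right and the head slot at the top (240,185). The file is at (421,233) and a pencil lies at (306,240). Next I'll measure these.

```bash
python3 - <<'E'
from h import *
z=np.load('pics/top1.npz');p=z['p'];T=z['T'];d=z['d'];m=imaging.camera_model('top')
cv2.imwrite('pics/z1.png',cv2.resize(p[160:290,170:440],None,fx=2.9,fy=2.9,interpolation=cv2.INTER_CUBIC)[:,:,::-1])
def w(uv): # depth point
    uv=np.atleast_2d(uv);r=rays(m,uv);D=np.array([d[int(v),int(u)] for u,v in uv]);return (r*D[:,None])@T[:3,:3].T+T[:3,3]
for n,uv in dict(head=(359,206),table=(330,240),trayTL=(195,180),traymid=(220,240),floor=(221,207),chair=(310,340),chair2=(250,300),chairback=(300,385),box=(405,85),tableedge=(300,280),pen=(306,240),cup=(390,270)).items(): print(n,w(uv).round(3))
E
```

```text
head [[ 0.591 -0.149  0.012]]
table [[ 0.515 -0.087  0.   ]]
trayTL [[0.641 0.216 0.015]]
traymid [[0.51  0.153 0.02 ]]
floor [[0.583 0.156 0.01 ]]
chair [[ 0.297 -0.048  0.002]]
chair2 [[ 0.349  0.122 -0.195]]
chairback [[ 0.268 -0.04   0.199]]
box [[ 0.807 -0.22   0.17 ]]
tableedge [[ 0.427 -0.023  0.003]]
pen [[ 0.514 -0.035  0.009]]
cup [[ 0.453 -0.219  0.006]]
```

View pics/z1.png

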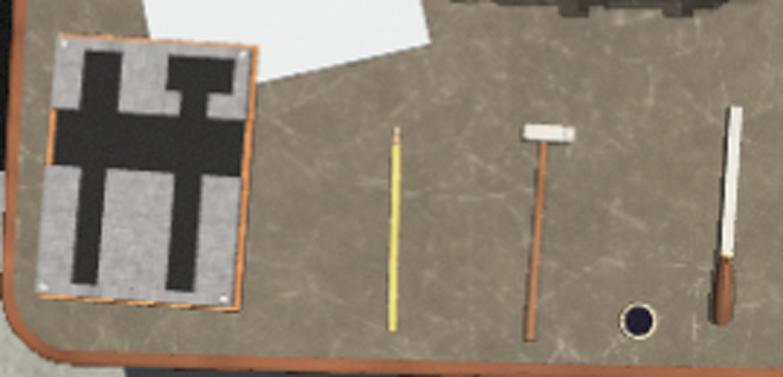

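```bash
cat > meas.py <<'E'
from h import *
def big(mask):
    c,_=cv2.findContours(mask.astype(np.uint8),cv2.RETR_EXTERNAL,cv2.CHAIN_APPROX_NONE);return max(c,key=cv2.contourArea)[:,0,:].astype(float)
def pix(mask,box):
    M=np.zeros_like(mask);x0,y0,x1,y1=box;M[y0:y1,x0:x1]=mask[y0:y1,x0:x1];n,l,s,c=cv2.connectedComponentsWithStats(M.astype(np.uint8));i=1+np.argmax(s[1:,4]);v,u=np.nonzero(l==i);return np.c_[u,v].astype(float)
E
python3 - <<'E'
from meas import *
z=np.load('pics/top1.npz');p=z['p'].astype(int);T=z['T'];d=z['d'];m=imaging.camera_model('top')
r,g,b=p[...,0],p[...,1],p[...,2]
hd=pix((r>190)&(b>170),(345,195,375,216)); H=onplane(m,T,hd,.014)
print('head',len(hd),hd.mean(0),H.mean(0).round(4),np.ptp(H,axis=0).round(4))
ha=pix((r-b>45)&(r>110),(340,208,372,285)); A=onplane(m,T,ha,.008)
print('handle',len(ha),ha.min(0),ha.max(0))
e=A[A[:,0]<A[:,0].min()+.02].mean(0);s=A[A[:,0]>A[:,0].max()-.02].mean(0)
ax=np.linalg.svd((A-A.mean(0))[:,:2])[2][0]; ax*=-np.sign(ax[0])
print('mean',A.mean(0),'end x',A[:,0].min(),'axis',ax,'ang',np.degrees(np.arctan2(ax[1],ax[0])))
ends=A[:,:2]@ax; print('len',np.ptp(ends))
top=(ends.max());c=A[:,:2].mean(0);end=c+ax*(top-c@ax);print('bare end',end)
hc=H[:,:2].mean(0); print('head->axis extent',(end-hc)@ax)
# tray: dark floors
dk=(r<60)&(g<60)&(b<60)
k=pix(dk,(184,172,260,266)); F=onplane(m,T,k,.008)
print('dark n',len(k),F.min(0),F.max(0))
# tray outline
tm=np.zeros_like(dk);tm[170:268,184:261]=True
gray=(abs(r-b)<22)&(r>120)&tm; 
cv2.imwrite('pics/gray.png',cv2.resize((gray*255).astype(np.uint8)[160:280,180:270],None,fx=5,fy=5,interpolation=0))
v,u=np.nonzero(gray);P=onplane(m,T,np.c_[u,v],.018)[:,:2]
rc=cv2.minAreaRect((P*1000).astype(np.float32));print(rc,cv2.boxPoints(rc))
E
```

```text
head 81 [358.86419753 205.11111111] [ 0.593  -0.1485  0.014 ] [0.0108 0.035  0.    ]
handle 239 [351. 209.] [358. 277.]
mean [ 0.50813768 -0.1409715   0.008     ] end x 0.43635736298355554 axis [-0.9984906  0.0549229] ang 176.85156541764732
len 0.14880038309869442
bare end [ 0.43633407 -0.13702188]
head->axis extent 0.15702538170571076
dark n 2371 [0.46858217 0.08455694 0.008     ] [0.64727727 0.2282696  0.008     ]
((564.5037231445312, 152.24319458007812), (161.3736572265625, 209.4501190185547), 87.47837829589844) [[456.33014  76.24203]
 [665.57745  67.02697]
 [672.6773  228.24435]
 [463.43    237.45941]]
```

View pics/gray.png

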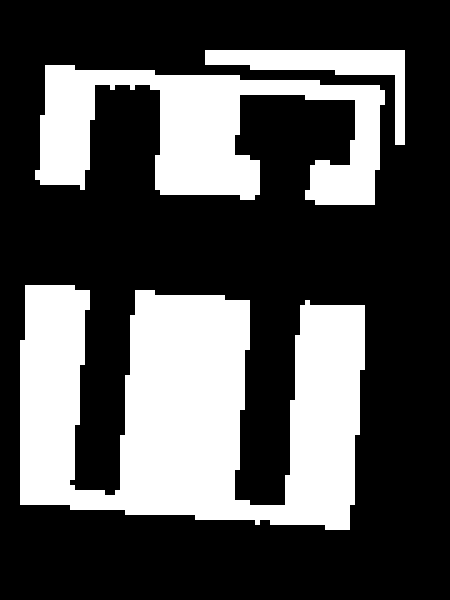

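```bash
python3 - <<'E'
from meas import *
z=np.load('pics/top1.npz');p=z['p'].astype(int);T=z['T'];m=imaging.camera_model('top')
r,g,b=p[...,0],p[...,1],p[...,2]
tm=np.zeros(r.shape,bool);tm[170:268,184:261]=True
gray=(abs(r-b)<22)&(r>120)&tm
n,l,s,c=cv2.connectedComponentsWithStats(gray.astype(np.uint8),connectivity=4)
Q=[]
for i in range(1,n):
    if s[i,4]>60: 
        v,u=np.nonzero(l==i);P=onplane(m,T,np.c_[u,v],.018)[:,:2];print(i,s[i],P.mean(0).round(4))
        if not(P[:,1].min()>.0 and P[:,0].max()>.672): Q.append(P)
P=np.concatenate(Q);rc=cv2.minAreaRect((P*1000).astype(np.float32));print(rc,cv2.boxPoints(rc))
E
```

```text
1 [221 170  40  19 193] [0.6583 0.1034]
2 [187 173  70  28 968] [0.6283 0.1573]
3 [ 184  217   69   49 2227] [0.5073 0.1583]
((564.5037231445312, 152.24319458007812), (161.3736572265625, 209.4501190185547), 87.47837829589844) [[456.33014  76.24203]
 [665.57745  67.02697]
 [672.6773  228.24435]
 [463.43    237.45941]]
```

```bash
python3 - <<'E'
from meas import *
z=np.load('pics/top1.npz');p=z['p'].astype(int);T=z['T'];m=imaging.camera_model('top')
r,g,b=p[...,0],p[...,1],p[...,2]
tm=np.zeros(r.shape,bool);tm[170:268,184:261]=True
gray=(abs(r-b)<22)&(r>120)&tm
n,l,s,c=cv2.connectedComponentsWithStats(gray.astype(np.uint8),connectivity=4)
v,u=np.nonzero((l==2)|(l==3));P=onplane(m,T,np.c_[u,v],.018)[:,:2]
rc=cv2.minAreaRect((P*1000).astype(np.float32));print(rc,cv2.boxPoints(rc))
dk=(r<70)&(g<70)&(b<70)
for nm,box in dict(hs=(225,224,250,262),fs=(190,224,215,262)).items():
    k=pix(dk,box);F=onplane(m,T,k,.013)[:,:2]
    # row centres
    cs=[];ws=[]
    for v in np.unique(k[:,1]):
        q=F[k[:,1]==v]; cs.append(q.mean(0)); ws.append(np.ptp(q[:,1]))
    cs=np.array(cs);f=np.polyfit(cs[3:-3,0],cs[3:-3,1],1);print(nm,'slope',f[0],'deg',np.degrees(np.arctan(f[0])),'y at x=.56',np.polyval(f,.56),'y@.5',np.polyval(f,.5),'w',np.median(ws),'xmin',F[:,0].min())
k=pix(dk,(225,175,256,193));F=onplane(m,T,k,.013)[:,:2];print('headslot',cv2.minAreaRect((F*1000).astype(np.float32)),F.mean(0))
E
```

```text
((556.9256591796875, 157.54061889648438), (151.48541259765625, 193.8820037841797), 87.5108642578125) [[456.78662  86.07952]
 [650.4857   77.65923]
 [657.0647  229.00171]
 [463.3656  237.422  ]]
hs slope -0.04463262892273489 deg -2.55556521010023 y at x=.56 0.12347627210848261 y@.5 0.1261542298438467 w 0.0176941991683041 xmin 0.46889026478538187
fs slope -0.04326019656973419 deg -2.4770822140353075 y at x=.56 0.19636331665925708 y@.5 0.19895892845344113 w 0.015663597783884153 xmin 0.4714136073450595
headslot ((629.9625244140625, 116.80827331542969), (26.73685646057129, 49.23170852661133), 1.02220618724823) [0.63051173 0.11785299]
```

```bash
python3 -m creep '[{"slide":[-0.6,-1,0],"angular":[0,0,-0.97]},{"slide":[-0.6,-1,0],"angular":[0,0,-0.97]},{"slide":[-0.6,-1,0],"angular":[0,0,-0.97]},{"slide":[-0.5,-1,0],"angular":[0,0,-0.97]},{"slide":[-0.5,-1,0],"angular":[0,0,-0.97]}]' -1 40
```

```text
time: 0.52
tool_pos: [0.2966, 0.4818, 0.4039]
tcp_rot: [-0.088, -3.14, 0.002]
wrist_force: [0.3, 0.5, 0.9]
width: 1.0
```

```bash
R='x'; python3 -m creep '[{"slide":[-0.4,-1,0]},{"slide":[-0.4,-1,0]},{"slide":[-0.4,-1,0]},{"slide":[-0.4,-1,0]},{"slide":[-0.4,-1,0]}]'
python3 -m creep '[{"slide":[-0.4,-1,0]},{"slide":[-0.4,-1,0]},{"slide":[-0.4,-1,0]},{"slide":[-0.4,-1,0]},{"slide":[-0.4,-1,0]}]'
python3 -m creep '[{"slide":[-0.4,-1,0]},{"slide":[-0.4,-1,0]},{"slide":[-0.4,-1,0]},{"slide":[-0.4,-1,0]},{"slide":[-0.4,-1,0]}]'
python3 -m creep '[{"slide":[-0.4,-1,0]},{"slide":[-0.4,-1,0]},{"slide":[-0.4,-1,0]},{"slide":[-0.4,-1,0]},{"slide":[-0.4,-1,0]}]'
```

```text
validation failed for argument at $[0]...
validation failed for argument at $[0]...
validation failed for argument at $[0]...
validation failed for argument at $[0]...
```

Each row needs both fields.

```bash
python3 -m creep '[{"slide":[-0.4,-1,0],"angular":[0,0,0]},{"slide":[-0.4,-1,0],"angular":[0,0,0]},{"slide":[-0.4,-1,0],"angular":[0,0,0]},{"slide":[-0.4,-1,0],"angular":[0,0,0]},{"slide":[-0.4,-1,0],"angular":[0,0,0]}]'
python3 -m creep '[{"slide":[-0.4,-1,0],"angular":[0,0,0]},{"slide":[-0.4,-1,0],"angular":[0,0,0]},{"slide":[-0.4,-1,0],"angular":[0,0,0]},{"slide":[-0.4,-1,0],"angular":[0,0,0]},{"slide":[-0.4,-1,0],"angular":[0,0,0]}]'
```

```text
time: 0.93
tool_pos: [0.3392, 0.3541, 0.4042]
tcp_rot: [-0.094, -3.14, 0.001]
wrist_force: [1.5, 0.3, -0.1]
width: 0.999
time: 1.35
tool_pos: [0.3815, 0.2263, 0.4043]
tcp_rot: [-0.094, -3.14, 0.0]
wrist_force: [-0.2, -0.4, -0.3]
width: 1.002
```

```bash
python3 -m creep '[{"slide":[-0.45,-1,0],"angular":[0,0,0]},{"slide":[-0.45,-1,0],"angular":[0,0,0]},{"slide":[-0.45,-1,0],"angular":[0,0,0]},{"slide":[-0.45,-1,0],"angular":[0,0,0]},{"slide":[-0.45,-1,0],"angular":[0,0,0]}]'
python3 -m creep '[{"slide":[-0.45,-1,0.3],"angular":[0,0,0]},{"slide":[-0.45,-1,0.3],"angular":[0,0,0]},{"slide":[-0.45,-1,0.3],"angular":[0,0,0]},{"slide":[-0.45,-1,0.3],"angular":[0,0,0]},{"slide":[-0.45,-1,0.3],"angular":[0,0,0]}]'
python3 -m creep '[{"slide":[-0.45,-1,0.5],"angular":[0,0,0]},{"slide":[-0.45,-1,0.5],"angular":[0,0,0]},{"slide":[-0.45,-1,0.5],"angular":[0,0,0]},{"slide":[-0.45,-0.9,0],"angular":[0,0,0]},{"slide":[0,0,0],"angular":[0,0,0]}]'
python3 - <<'E'
from h import *
p,d,m,T=snap('wrist','w1');s=bot.read_state();print(s['tool_pos'],s['tcp_rot'],m,T.round(3))
E
```

```text
time: 1.77
tool_pos: [0.4302, 0.0982, 0.4043]
tcp_rot: [-0.095, -3.14, 0.0]
wrist_force: [0.8, 0.8, 0.6]
width: 1.003
time: 2.18
tool_pos: [0.4789, -0.03, 0.3665]
tcp_rot: [-0.095, -3.14, -0.0]
wrist_force: [-0.5, 0.6, 0.6]
width: 0.999
time: 2.6
tool_pos: [0.5187, -0.1319, 0.3284]
tcp_rot: [-0.099, -3.139, 0.002]
wrist_force: [0.7, 0.0, 0.6]
width: 1.003
[ 0.51822127 -0.13041074  0.3287578 ] [-9.91700268e-02 -3.13862802e+00 -2.29760936e-04] {'fovy': 67.98422632247649, 'cx': 319.0551095594729, 'cy': 200.66976150354907, 'k1': -0.044662188857262905, 'tool_from_camera': array([[-2.97047211e-04, -9.45473344e-01, -3.25699351e-01,
         8.49579004e-02],
       [ 9.99999611e-01, -1.03445875e-05, -8.81999190e-04,
         1.25390331e-04],
       [ 8.30537498e-04, -3.25699487e-01,  9.45472979e-01,
         3.03648811e-02],
       [ 0.00000000e+00,  0.00000000e+00,  0.00000000e+00,
         1.00000000e+00]])} [[ 0.063  0.944  0.324  0.434]
 [ 0.998 -0.059 -0.023 -0.126]
 [-0.002  0.325 -0.946  0.298]
 [ 0.     0.     0.     1.   ]]
```

View pics/w1.png

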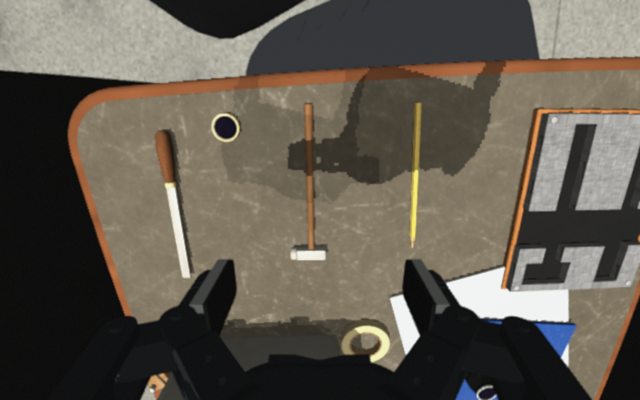

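The wrist view shows the handle running from (308,104) to (311,248) and the head at (308,255).

```bash
python3 - <<'E'
from meas import *
z=np.load('pics/w1.npz');p=z['p'].astype(int);T=z['T'];m=imaging.camera_model('wrist')
r,g,b=p[...,0],p[...,1],p[...,2]
hd=pix((r>150)&(b>140),(285,243,335,265)); H=onplane(m,T,hd,.014)
print('head',len(hd),hd.min(0),hd.max(0),H.mean(0).round(4),np.ptp(H,axis=0).round(4), cv2.minAreaRect((H[:,:2]*1000).astype(np.float32)))
ha=pix((r-b>1.0*b*.45)&(r>60),(298,96,322,250)); A=onplane(m,T,ha,.007)[:,:2]
rows=np.unique(ha[:,1]);cs=np.array([A[ha[:,1]==v].mean(0) for v in rows]);ws=[np.ptp(A[ha[:,1]==v][:,1]) for v in rows]
f=np.polyfit(cs[3:-3,0],cs[3:-3,1],1);print(len(ha),rows.min(),rows.max(),'slope deg',np.degrees(np.arctan(f[0])),'y@.539',np.polyval(f,.539),'w',np.median(ws),'res',np.std(cs[3:-3,1]-np.polyval(f,cs[3:-3,0])),'x',cs[:,0].min(),cs[:,0].max(), 'y at head',np.polyval(f,.593))
E
```

```text
head 339 [290. 250.] [325. 260.] [ 0.5928 -0.1498  0.014 ] [0.0137 0.0383 0.    ] ((593.015380859375, -149.6807403564453), (38.041534423828125, 12.094918251037598), 84.32352447509766)
1129 103.0 249.0 slope deg -3.1835806591848335 y@.539 -0.14336183914744102 w 0.0067940225475684735 res 0.0002498108936939492 x 0.43645618546833326 0.5891565211249228 y at head -0.1463653848702502
```

```bash
python3 -m creep '[{"slide":[-0.28,-0.16,1],"angular":[0,0,0]},{"slide":[-0.29,-0.16,1],"angular":[0,0,0]},{"slide":[-0.29,-0.15,1],"angular":[0,0,0]},{"slide":[0,0,1],"angular":[0,0,0]},{"slide":[0,0,1],"angular":[0,0,0]}]'
python3 -m creep '[{"slide":[0,0,0],"angular":[0,0,0]},{"slide":[0,0,0],"angular":[0,0,0]}]'
```

```text
time: 3.07
tool_pos: [0.5388, -0.1409, 0.204]
tcp_rot: [0.094, 3.14, 0.0]
wrist_force: [0.4, -0.3, -0.1]
width: 0.998
time: 3.23
tool_pos: [0.5375, -0.1406, 0.2034]
tcp_rot: [-0.093, -3.136, -0.002]
wrist_force: [0.7, -0.7, 0.7]
width: 1.001
```

```bash
python3 -m creep '[{"slide":[0,-0.11,0.6],"angular":[0,0,0]},{"slide":[-0.05,0,0.5],"angular":[0,0,0]},{"slide":[0,0,0],"angular":[0,0,0]},{"slide":[0,0,0],"angular":[0,0,0]}]'
python3 - <<'E'
from h import *
p,d,m,T=snap('wrist','w2');s=bot.read_state();print(s['tool_pos'],s['tcp_rot'],s['wrist_force'])
E
```

```text
time: 3.57
tool_pos: [0.5398, -0.1442, 0.1776]
tcp_rot: [-0.094, -3.14, -0.0]
wrist_force: [-0.5, -0.3, -0.3]
width: 1.002
[ 0.54013555 -0.14436094  0.17811311] [ 9.43119196e-02  3.13931608e+00 -2.56551947e-04] [-0.21747476 -0.64791389  0.08622764]
```

View pics/w2.png

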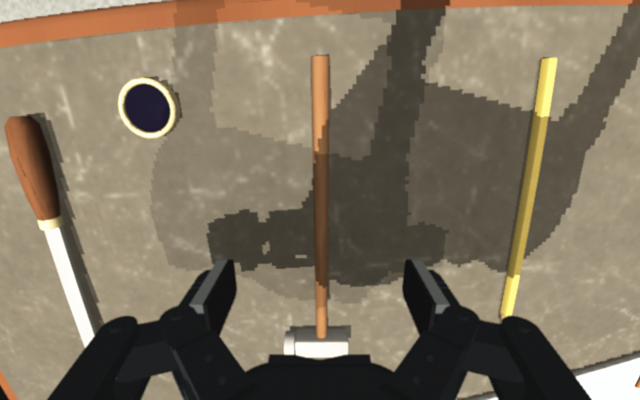

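The handle is centred between the jaws at column 320. Lowering slightly, then closing.

```bash
python3 -m creep '[{"slide":[0,0,0.1],"angular":[0,0,0]},{"slide":[0,0,0],"angular":[0,0,0]},{"slide":[0,0,0],"angular":[0,0,0]}]'
python3 -m creep '[{"slide":[0,0,0],"angular":[0,0,0]},{"slide":[0,0,0],"angular":[0,0,0]},{"slide":[0,0,0],"angular":[0,0,0]},{"slide":[0,0,0],"angular":[0,0,0]},{"slide":[0,0,0],"angular":[0,0,0]}]' 1 50
python3 -m creep '[{"slide":[0,0,0],"angular":[0,0,0]},{"slide":[0,0,0],"angular":[0,0,0]},{"slide":[0,0,0],"angular":[0,0,0]},{"slide":[0,0,0],"angular":[0,0,0]},{"slide":[0,0,0],"angular":[0,0,0]}]'
```

```text
time: 3.87
tool_pos: [0.54, -0.1445, 0.1752]
tcp_rot: [0.094, 3.139, -0.0]
wrist_force: [0.3, -0.5, -0.6]
width: 1.002
time: 4.28
tool_pos: [0.5398, -0.1445, 0.1747]
tcp_rot: [-0.095, -3.14, -0.0]
wrist_force: [-0.4, 0.8, -0.4]
width: 0.298
time: 4.7
tool_pos: [0.5398, -0.1445, 0.1748]
tcp_rot: [0.095, 3.14, 0.0]
wrist_force: [-0.5, 0.8, 1.5]
width: 0.072
```

```bash
python3 -m creep '[{"slide":[0,0,0],"angular":[0,0,0]},{"slide":[0,0,0],"angular":[0,0,0]},{"slide":[0,0,-0.4],"angular":[0,0,0]},{"slide":[0,0,-0.6],"angular":[0,0,0]},{"slide":[0,0,0],"angular":[0,0,0]}]'
python3 - <<'E'
from h import *
p,d,m,T=snap('wrist','w3');s=bot.read_state();print(s['tool_pos'],s['tcp_rot'],s['wrist_force'],s['width'])
E
```

```text
time: 5.12
tool_pos: [0.5411, -0.145, 0.2024]
tcp_rot: [0.094, 3.136, -0.002]
wrist_force: [0.8, -0.1, -0.5]
width: 0.073
[ 0.54086424 -0.14490022  0.2014954 ] [ 9.43284664e-02  3.13630300e+00 -1.97486501e-03] [ 0.36576447 -0.12472408 -1.20876345] 0.06652214659334296
```

View pics/w3.png

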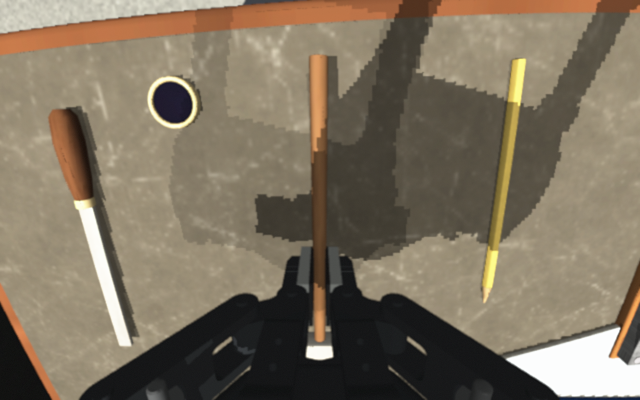

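Hammer gripped and lifted. Carrying it to the tray.

```bash
python3 -m creep '[{"slide":[0,0.3,-0.8],"angular":[0,0,0]},{"slide":[-0.08,0.6,-0.2],"angular":[0,0,0]},{"slide":[-0.08,0.9,0],"angular":[0,0,0]},{"slide":[-0.08,0.9,0],"angular":[0,0,0]},{"slide":[-0.08,0.9,0],"angular":[0,0,0]}]'
python3 -m creep '[{"slide":[-0.08,0.9,0],"angular":[0,0,0]},{"slide":[-0.08,0.9,0],"angular":[0,0,0]},{"slide":[-0.08,0.9,0],"angular":[0,0,0]},{"slide":[-0.08,0.9,0],"angular":[0,0,-0.13]},{"slide":[-0.08,0.9,0],"angular":[0,0,-0.12]}]'
python3 -m creep '[{"slide":[-0.08,0.9,0],"angular":[0,0,0]},{"slide":[-0.08,0.9,0],"angular":[0,0,0]},{"slide":[0,0.5,0],"angular":[0,0,0]},{"slide":[0,0.2,0],"angular":[0,0,0]},{"slide":[0,0,0],"angular":[0,0,0]}]'
python3 - <<'E'
from h import *
p,d,m,T=snap('wrist','w4');s=bot.read_state();print(s['tool_pos'],s['tcp_rot'],s['wrist_force'],s['width'])
p,d,m,T=snap('top','t4');cv2.imwrite('pics/t4z.png',cv2.resize(p[140:290,170:300],None,fx=4,fy=4,interpolation=cv2.INTER_CUBIC)[:,:,::-1])
E
```

```text
time: 5.58
tool_pos: [0.553, -0.0545, 0.2244]
tcp_rot: [-0.096, -3.14, 0.0]
wrist_force: [0.4, -0.4, -1.2]
width: 0.072
time: 6.0
tool_pos: [0.5695, 0.0576, 0.224]
tcp_rot: [-0.066, -3.14, 0.0]
wrist_force: [-0.2, -0.8, -0.7]
width: 0.066
time: 6.42
tool_pos: [0.5761, 0.1196, 0.2242]
tcp_rot: [-0.064, -3.14, 0.001]
wrist_force: [-0.0, -0.2, -1.3]
width: 0.071
[0.57612383 0.1187693  0.22428321] [-6.54509848e-02 -3.14018090e+00  1.05422459e-03] [ 0.2155323  -0.91232861 -0.54385484] 0.07207630899061027
```

View pics/w4.png

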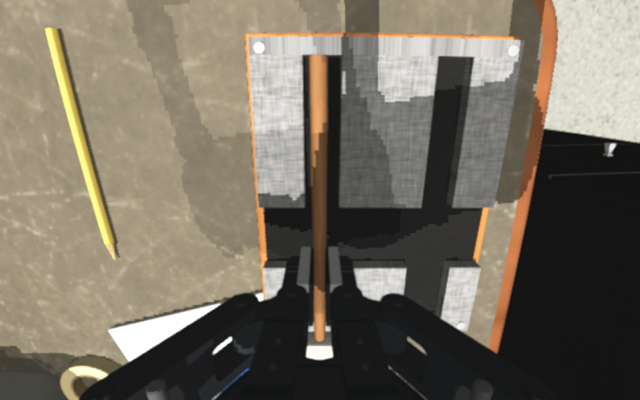

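View pics/t4z.png

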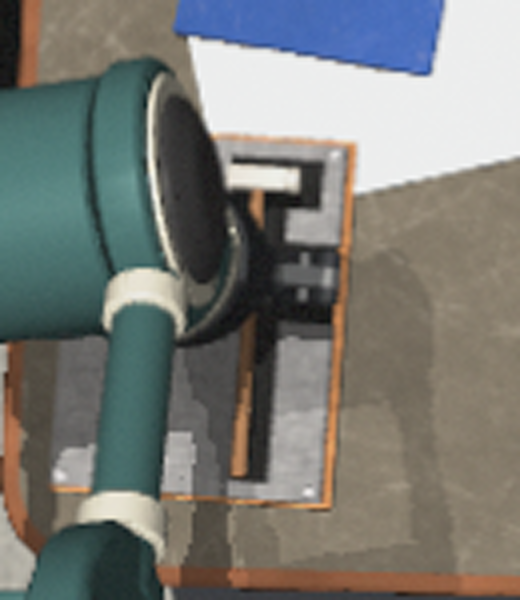

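```bash
python3 - <<'E'
from meas import *
z=np.load('pics/w4.npz');p=z['p'].astype(int);T=z['T'];m=imaging.camera_model('wrist')
r,g,b=p[...,0],p[...,1],p[...,2]
ha=pix((r-b>.45*b)&(r>50),(305,45,335,250)); ha=ha[ha[:,1]<230]
for hz in (.0565,):
    A=onplane(m,T,ha,hz)[:,:2];rows=np.unique(ha[:,1]);cs=np.array([A[ha[:,1]==v].mean(0) for v in rows])
    f=np.polyfit(cs[3:,0],cs[3:,1],1);print('handle deg',np.degrees(np.arctan(f[0])),'y@.577',np.polyval(f,.577),'end x',cs[:,0].min(),'y@.5',np.polyval(f,.5))
# slot edges on top plane
gray=lambda v,u:(abs(r[v,u]-b[v,u])<25)&(r[v,u]>70)
L=[];Rr=[]
for v in range(70,185,3):
    row=r[v]
    u=300
    us=[u for u in range(285,316) if gray(v,u)]; L.append((max([u for u in us if u<312],default=0)+.5,v))
    us=[u for u in range(328,360) if gray(v,u)]; Rr.append((min(us)-.5,v))
for n,E in(('L',L),('R',Rr)):
    P=onplane(m,T,np.array(E),.018)[:,:2];f=np.polyfit(P[:,0],P[:,1],1);
    k=abs(P[:,1]-np.polyval(f,P[:,0]))<.0015;f=np.polyfit(P[k,0],P[k,1],1);print(n,k.sum(),len(k),np.degrees(np.arctan(f[0])),'y@.5',np.polyval(f,.5),'y@.577',np.polyval(f,.577)); print(np.array(E)[::8].tolist())
# far edge of slot & channel edges
for u in (312,322,330,280,370):
    print(u,[int(x) for x in r[48:66,u]],[ (v) for v in range(190,225) if r[v,u]<40][:1])
E
```

```text
handle deg -1.971706271416929 y@.577 0.11956606296308601 end x 0.4728930971544266 y@.5 0.12221689245699711
L 38 39 -2.561668680649206 y@.5 0.1138587708982663 y@.577 0.11041383961660994
[[303.5, 70.0], [303.5, 94.0], [303.5, 118.0], [304.5, 142.0], [304.5, 166.0]]
R 39 39 -1.7659877293399806 y@.5 0.13497931686363648 y@.577 0.13260524788340328
[[341.5, 70.0], [340.5, 94.0], [340.5, 118.0], [340.5, 142.0], [340.5, 166.0]]
312 [215, 214, 215, 215, 215, 206, 188, 195, 208, 211, 209, 209, 209, 209, 209, 209, 209, 210] []
322 [173, 173, 173, 172, 172, 169, 163, 165, 169, 170, 171, 173, 173, 176, 186, 197, 200, 200] []
330 [190, 190, 190, 190, 191, 190, 167, 95, 45, 35, 25, 23, 24, 24, 23, 23, 23, 23] [190]
280 [223, 223, 223, 223, 223, 223, 222, 222, 219, 213, 216, 218, 218, 220, 225, 225, 221, 216] [208]
370 [122, 122, 122, 121, 122, 121, 121, 123, 128, 130, 127, 122, 122, 120, 116, 116, 120, 121] [208]
```

```bash
python3 - <<'E'
from meas import *
z=np.load('pics/w4.npz');T=z['T'];m=imaging.camera_model('wrist')
print(onplane(m,T,[(330,55),(280,207.5),(370,207.5)],.018).round(4))
E
```

```text
[[0.4685 0.1299 0.018 ]
 [0.5552 0.0956 0.018 ]
 [0.5575 0.1525 0.018 ]]
```

```bash
python3 -m creep '[{"slide":[-0.08,0.09,0],"angular":[0,0,0]},{"slide":[0,0,0.4],"angular":[0,0,0]},{"slide":[0,0,0.4],"angular":[0,0,0]},{"slide":[0,0,0],"angular":[0,0,0]},{"slide":[0,0,0],"angular":[0,0,0]}]'
python3 - <<'E'
from h import *
p,d,m,T=snap('wrist','w5');s=bot.read_state();print(s['tool_pos'],s['tcp_rot'],s['wrist_force'],s['width'])
p,d,m,T=snap('top','t5');cv2.imwrite('pics/t5z.png',cv2.resize(p[140:290,170:300],None,fx=4,fy=4,interpolation=cv2.INTER_CUBIC)[:,:,::-1])
E
```

```text
time: 6.93
tool_pos: [0.5776, 0.1204, 0.2029]
tcp_rot: [-0.068, -3.137, 0.001]
wrist_force: [-0.3, -1.1, -1.2]
width: 0.071
[0.57801568 0.12060968 0.20363324] [-6.77713120e-02 -3.13888024e+00  6.43852674e-04] [ 0.14584733  0.78433607 -0.21589909] 0.06894017783424392
```

View pics/w5.png

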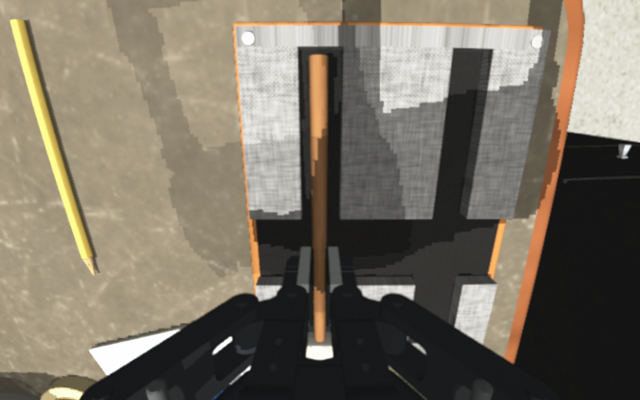

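View pics/t5z.png

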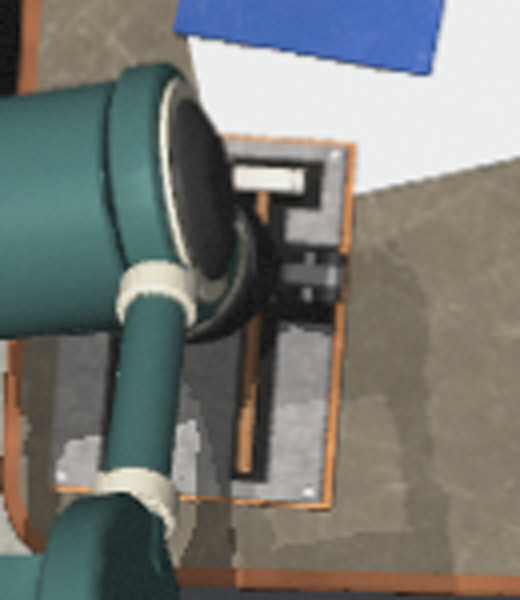

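The hammer is centred over the T-slot in both views: the handle is inside columns 300–342 and the head is inside the wide slot. Lowering it in.

```bash
python3 -m creep '[{"slide":[0,0,0.35],"angular":[0,0,0]},{"slide":[0,0,0.25],"angular":[0,0,0]},{"slide":[0,0,0.1],"angular":[0,0,0]},{"slide":[0,0,0],"angular":[0,0,0]},{"slide":[0,0,0],"angular":[0,0,0]}]'
```

```text
time: 7.45
tool_pos: [0.5783, 0.121, 0.1867]
tcp_rot: [-0.067, -3.14, 0.0]
wrist_force: [-1.1, 0.2, -0.6]
width: 0.071
```

```bash
python3 -m creep '[{"slide":[0,0,0.1],"angular":[0,0,0]},{"slide":[0,0,0.03],"angular":[0,0,0]},{"slide":[0,0,0],"angular":[0,0,0]},{"slide":[0,0,0],"angular":[0,0,0]}]'
```

```text
time: 7.78
tool_pos: [0.5785, 0.121, 0.184]
tcp_rot: [0.067, 3.141, 0.0]
wrist_force: [-0.7, -0.2, -1.2]
width: 0.066
```

```bash
python3 -m creep '[{"slide":[0,0,0.03],"angular":[0,0,0]},{"slide":[0,0,0],"angular":[0,0,0]},{"slide":[0,0,0],"angular":[0,0,0]}]'
python3 -m creep '[{"slide":[0,0,0],"angular":[0,0,0]},{"slide":[0,0,0],"angular":[0,0,0]},{"slide":[0,0,0],"angular":[0,0,0]},{"slide":[0,0,0],"angular":[0,0,0]},{"slide":[0,0,0],"angular":[0,0,0]}]' 0.3 20
python3 -m creep '[{"slide":[0,0,-0.3],"angular":[0,0,0]},{"slide":[0,0,-0.6],"angular":[0,0,0]},{"slide":[0,0,-1],"angular":[0,0,0]},{"slide":[0,0,-1],"angular":[0,0,0]},{"slide":[0,0,-1],"angular":[0,0,0]}]'
python3 -m creep '[{"slide":[0.6,0,-1],"angular":[0,0,0]},{"slide":[1,1,-1],"angular":[0,0,0]},{"slide":[0,1,0],"angular":[0,0,0]},{"slide":[0,0,0],"angular":[0,0,0]}]'
python3 - <<'E'
from h import *
p,d,m,T=snap('wrist','w6');s=bot.read_state();print(s['tool_pos'],s['wrist_force'],s['width'])
p,d,m,T=snap('top','t6');cv2.imwrite('pics/t6z.png',cv2.resize(p[140:290,170:440],None,fx=2.9,fy=2.9,interpolation=cv2.INTER_CUBIC)[:,:,::-1])
E
```

```text
time: 8.03
tool_pos: [0.5785, 0.121, 0.1832]
tcp_rot: [0.067, 3.141, -0.0]
wrist_force: [-0.4, -1.0, -1.2]
width: 0.068
time: 8.45
tool_pos: [0.5786, 0.1211, 0.1833]
tcp_rot: [0.067, 3.141, 0.0]
wrist_force: [0.2, 0.4, -0.4]
width: 0.354
time: 8.87
tool_pos: [0.5783, 0.121, 0.282]
tcp_rot: [-0.067, -3.14, 0.0]
wrist_force: [0.6, 0.1, -0.0]
width: 0.352
time: 9.2
tool_pos: [0.5416, 0.1746, 0.3334]
tcp_rot: [0.064, 3.135, 0.006]
wrist_force: [1.1, -0.1, 0.1]
width: 0.352
[0.5415061  0.17328468 0.33187431] [-0.06646175 -0.52781364  0.11016829] 0.3498557577731599
```

View pics/w6.png

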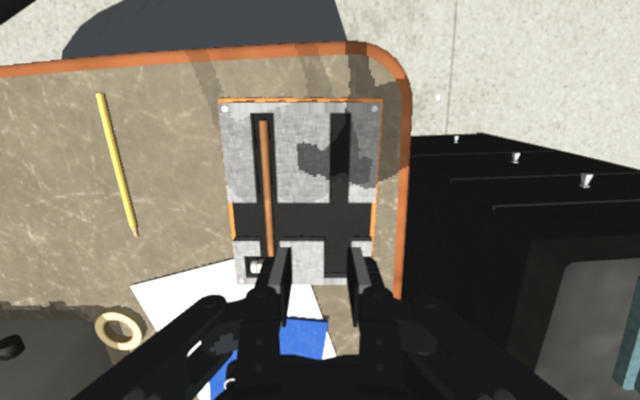

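View pics/t6z.png

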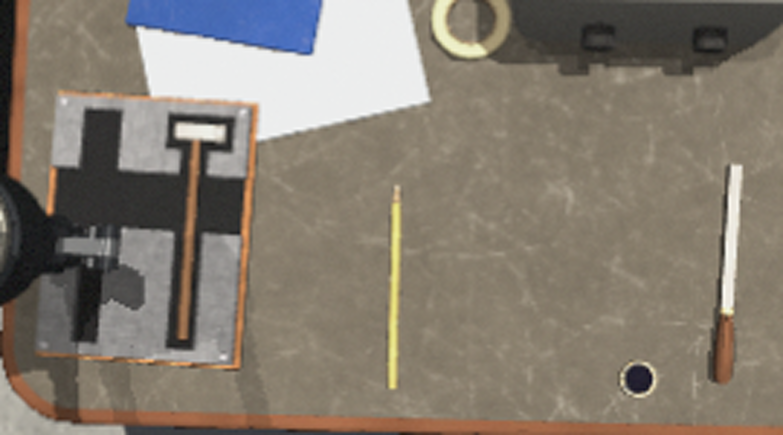

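The hammer sits in the cut-out with margin on every side, and the file hasn't moved. A quick numeric check, then I'll hand in.

```bash
python3 - <<'E'
from meas import *
z=np.load('pics/t6.npz');p=z['p'].astype(int);T=z['T'];m=imaging.camera_model('top');d=z['d']
r,g,b=p[...,0],p[...,1],p[...,2]
hd=pix((r>185)&(b>170),(228,178,250,192));H=onplane(m,T,hd,.022);print('head',len(hd),H.mean(0))
D=np.array([d[int(v),int(u)] for u,v in hd]);Wp=(rays(m,hd)*D[:,None])@T[:3,:3].T+T[:3,3];print('head top z by depth',np.median(Wp[:,2]))
ha=pix((r-b>40)&(r>100),(226,188,242,262));A=onplane(m,T,ha,.016)[:,:2];f=np.polyfit(A[:,0],A[:,1],1);print('deg',np.degrees(np.arctan(f[0])),'end',A[:,0].min())
print('handle z',[np.round(((rays(m,[q])*d[int(q[1]),int(q[0])])@T[:3,:3].T+T[:3,3])[0,2],4) for q in ha[::20]])
s=bot.read_state();print(s['joint_vel'].round(3),s['time'])
z0=np.load('pics/top1.npz')['p'].astype(int);print('file diff',abs(p[190:275,412:430]-z0[190:275,412:430]).mean())
print(order.finish_job())
E
```

```text
head 73 [0.6311853  0.11561625 0.022     ]
head top z by depth 0.020780319542749504
deg -1.7979491539921097 end 0.4758219087343537
handle z [np.float64(0.0181), np.float64(0.0103), np.float64(0.0072), np.float64(0.0168), np.float64(0.0107), np.float64(0.0158), np.float64(0.018), np.float64(0.0188), np.float64(0.0188), np.float64(0.0142), np.float64(0.0154), np.float64(0.0152)]
[-0.024  0.02   0.017 -0.007  0.001 -0.004] 9.3
file diff 1.1945533769063181
the job is handed in; nothing more can be done
None
```

I picked the hammer up by the handle near its balance point, carried it over and lowered it into the T-shaped cut-out. I let go with it essentially on the floor, backed the open gripper away upward and handed the job in at about 9.3 s.

**Last checks, top camera:**
- **Position:** the head's middle is at (0.631, 0.116), against an expected spot of about (0.630–0.632, 0.116). That puts the hammer within about 2 mm of its place.
- **Angle:** the handle is within about 1° of the tray's length.
- **Height:** the head's top is at 21 mm; lying flat on the cut-out's floor it should be at 22 mm.
- **File:** it shows no visible movement.
- **Gripper:** it stood clear, with only noise-level wrist force.

**Small disagreements:**
- The top and wrist cameras differed by about 2 mm on the pocket's position along the tray. I aimed between the two.
- Single depth readings on the thin handle scattered from 7 to 19 mm, so I judged flatness mainly from the head's height and the picture.

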